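# Bridge test of a wound coil: mandrel to test nest, contacts held closed

### The arm

A 6-joint arm with a two-finger parallel gripper is mounted at the origin on a cart in front of the work surface, level with it; the furniture and walls round the work are solid. World frame = base frame: x ahead of the robot, y to its left, z up, the work surface at z = 0. Lengths are in m, angles in rad, forces in N, time in s.
With the tool pointing down it reaches from about 0.3 to 0.875 m from the base axis. Payload 6.4 kg.
Tool frame: the origin (TCP) lies midway between the tips of the shut fingers; the grasp point (between the pads) lies 19 mm behind it; z points along the fingers, y is the line along which they close (so a half turn about z gives the same grasp; the last joint's range is limited). The gripper opens to 85 mm and grips with 20 to 120 N. Pads are 22 mm wide; open, the fingers measure 114 mm over their backs; the gripper's body (76 mm by 85 mm) begins 54 mm behind the grasp point. The pads swing forward as they close: fully open they stand 13 mm farther back than shut.
Start: joints at [0.925, 0.181, 1.607, -0, 1.354, -0.206], TCP at [0.245, 0.52, 0.231] pointing down, gripper open.
Joint ranges: [-2.99, 2.99], [-0.89, 2.07], [0.3, 2.58], [-1.14, 4.28], [0, 2.63], [-3.12, 3.12]. Speed limits (rad/s): [2.57, 2.57, 3.01, 3.14, 3.14, 3.14].

### API

Orientations are given as a unit quaternion [w, x, y, z].
In Python, from cell import env gives the robot as it stands. The module is installed in compiled form; this text tells all that it offers.
- The arm moves only by the shell command python3 -m handwheel 'ROWS' [FORCE]. ROWS is a JSON object of lists of equal length, an entry for each row: "translation": the shift along the tool's x, y, z in mm, a list of three; "twist": the turn, a rotation vector about the tool's x, y, z in rad, a list of three; "grip": the gripper's target within -1 to 1 (shut at 1, half-way at 0, fully open at -1). A call has 1 to 8 rows; each row is the pose to reach, as a shift and turn from the pose commanded when the call began, along the tool's axes at that moment; what a row does not reach only later rows make up. A row lasts 1/12 s, in which the tool goes at most 41.7 mm and 7.16 degrees, less where a joint would pass 70% of its speed; a pose out of reach is approached as far as the arm can. A call with a gripper value outside its range is refused whole. The fingers move at their own pace and stop on an object; FORCE is the grip in N (left out, the last holds). Time passes only in rows, so rows that repeat a pose let the fingers close. It gives the time, the measured TCP pose, the force, the opening and the grip force at its end, in the units of the state.
- env.sense(): the state, without advancing time (a new reading comes with each control period).
- env.grab_frame(name): name is "side" or "top"; returns the picture (480x640x3 uint8, red, green, blue); there is no depth.
- env.calibration(name): a dict with "fx", "fy", "cx", "cy" (pixels), "view" (4x4, takes a point from world to camera coordinates). Camera axes: x right, y down, z forward; pixel columns grow to the right and rows downward; lengths in m; the calibration is good to about 2 mm. A picture is of the moment at which its call begins. calibration takes no time and is no camera call.
- env.hand_in(): hands the job in; it is judged then, once.
The state is a dict: "clock": time; "joint_positions": joint angles; "joint_velocities": joint speeds; "joint_torque": joint torques, N m; "tcp_pos": TCP position; "ee_rot": TCP orientation; "ft_force": force on the tool from outside, world axes, zero at the start; "moment": the same for the moment, N m; "gripper_width": finger opening in m; "gripper_force": force on a finger pad.
Only numpy, scipy, OpenCV 4.12 (cv2) and the standard library are available. Lean on these libraries where they do the work, as an engineer would, in place of code of your own. Each camera call takes 0.05 s, during which the arm holds its last target. There are 200 camera calls.

### The job

Measure the copper coil on the bridge: lift the copper-coloured coil straight up off its mandrel on the grey stand, lower it without dropping it over the post of the blue test fixture until it sits fully down in the nest, and let go of it. Then press the fixture's red lever paddle down until the orange needle stands in the green band (do not drive the contact pins to the end of their stroke) and keep it there for a few seconds; the program finishes while still holding the lever there. Leave the green coil on its mandrel and the other things where they lie.

Things in the scene. Friction and masses are not known exactly. Their poses are not given: they have to be found in the camera images.
- copper_coil_mid (a point): centre (half-way up, on the axis) of the coil to be tested: a round bobbin, copper-coloured winding between two brass end rings, 46 mm in diameter, 36 mm high, 19 mm bore right through, axis upright (z), about 0.12 kg; the same all round and either way up. Starts on one of the stand's two mandrels, centre 32 mm above the bench. Grip across the diameter from above
- green_coil_mid (a point): centre of the other coil, same size, with dark green winding, black end rings and white hub, on the other mandrel; to be left there
- coil_stand: grey stand, fixed to the bench: plate 85 x 185 mm (x by y of its frame), 12 mm thick, with two upright steel mandrels on its y axis at +50 and -50 mm; each mandrel is 15 mm in diameter with a shoulder 14 mm above the bench on which the coil rests, and ends 58 mm above the bench (8 mm above the top of the resting coil). Origin: centre of the underside
- nest (a point): centre of the round white nest face of the blue fixture, where the coil's underside must rest, 28 mm above the bench; turns with the fixture. Here stands the dark steel core post: 16 mm in diameter, 30 mm high, its top 8 mm tapered to 9 mm. A seated coil has its centre 18 mm above this point. x axis: away from the lever and contact head (they are on the -x side)
- test_fixture: blue fixture, fixed to the bench; origin under the post's axis at bench height, axes as the nest's. Base plate x -138 to +34 mm, y -38 to +38 mm, top 13 mm up. Black contact head, 24 mm wide in y, up to 68 mm high; tips of its two brass pins at x = -30 mm at rest. So lower the coil with the fingers on its +y and -y sides
- lever_pivot (a point): pivot of the lever, on its axis (along the fixture's y), at fixture x = -95 mm, 76 mm above the bench. Beside it on the +y side the quadrant with white, green and red bands and the orange needle lying over its rim, up to 128 mm above the bench
- lever_pad (a point): middle of the upper face of the red lever paddle (33 mm along the lever, 41 mm wide); moves with the lever. It lies 85 mm from the pivot on the -x side, on the fixture's centre line, about 109 mm above the bench at rest and about 72 mm in the middle of the green band. Pressed down from above
- contact_lever (a joint): lever angle, rad: 0 at rest (raised by its spring), grows as the paddle is pressed; 85 mm of paddle travel and 30 mm of head travel per rad. Pins meet a seated coil at about 0.25; green band 0.38 to 0.52; red above; end of the pins' stroke near 0.56. Springs back when let go. Force on the paddle's middle about 1 N at 0, 2.5 N at 0.3, 5 N at 0.38, 7.5 N at 0.45, 10 N at 0.52
- contact_pins (a joint): how far the two spring pins are pushed into the contact head, m: 0 free, 0.0075 at the end of their stroke; with a seated coil about 0.0023, 0.0042 and 0.0063 with the lever at the start, middle and end of the green band; 3 N per mm for both together
- flux_bottle: small amber bottle with black cap, 34 mm wide, 72 mm high, a bystander; origin at the centre of its underside
- glasses: clear safety glasses, 77 x 148 x 62 mm, a bystander; origin at the centre of the underside
- circuit_board: green populated circuit board, 132 x 186 x 21 mm, a bystander; origin at the centre of the underside
- marker: white marker pen with black cap, 129 mm long, a bystander; origin at the centre of its underside
- adapter: black adapter block, 46 x 78 x 28 mm, a bystander; origin at the centre of its underside
Mind the look-alikes: they are no part of the job. Leave any pink look-alike of the part that bears green_coil_mid alone.

How it is judged:
On the way, in this order (a step that is already met when the one before it is completed fails the run):
1. the copper coil is lifted up off its mandrel (height (world z) of copper_coil_mid above 0.078 m and contact force between the fingers and copper_coil above 0.5 N), for 0.05 s.
2. the copper coil sits fully down on the post of the test nest, let go, with the lever not yet pressed (horizontal distance between copper_coil_mid and nest below 0.003 m and z of copper_coil_mid in the frame of nest below 0.0198 m and angle between copper_coil_mid's own z axis and vertical below 0.06 rad and contact force between each of the fingers, the arm and copper_coil below 0.1 N and value of joint contact_lever below 0.1 rad), for 0.2 s.
3. the lever is kept in the green band with the pins pressed on the coil for 2 s (value of joint contact_lever between 0.38 and 0.52 rad and value of joint contact_pins above 0.0015 m), for 2 s.
At the end, for the whole second after the job is handed in: Copper coil on the nest post (axis within 3 mm, down within 2.5 mm, upright within 0.08 rad), untouched by the arm; arm holding the lever with over 2 N at 0.38 to 0.52 rad, pins in 1.5 to 7 mm, so kept for 2 s; green coil still on its mandrel (all of step 3 and value of joint contact_pins below 0.007 m and contact force between any of the fingers, the arm and contact_lever above 2 N and contact force between each of the fingers, the arm and copper_coil below 0.1 N and horizontal distance between copper_coil_mid and nest below 0.003 m and z of copper_coil_mid in the frame of nest below 0.0205 m and angle between copper_coil_mid's own z axis and vertical below 0.08 rad and z of green_coil_mid in the frame of coil_stand below 0.036 m); the arm keeps its last pose, push and grip.
It fails at once if the lever driven through the red to the end of the pins' stroke (value of joint contact_pins above 0.0073 m).
It fails at once if the copper coil dropped (linear speed of copper_coil above 0.5 m/s and contact force between each of the fingers, the arm and copper_coil below 0.1 N).
It fails at once if the green coil taken off or disturbed (distance of green_coil_mid from where it was at the start of the episode above 0.012 m).
It fails at once if a bystander pushed about (distance of any of flux_bottle, glasses, circuit_board, marker, adapter from where it was at the start of the episode above 0.03 m).
It also fails if it takes over 64 s, if anything falls off the work surface, if the arm or the gripper's body presses on something with over 40 N, if the wrist force passes 120 N, or if a joint passes its speed limit or range.

## Working session

There is one attempt and no reset: what is moved stays moved. The work goes in short steps, Python scripts to look and compute and a shell command to move; the robot and the scene stay as the last step left them, time stands still between calls to the robot, and variables do not carry over. Pictures are saved under pics/ and viewed, at most 10 in all, crops included, and the job is handed in when it is done.

```bash
mkdir -p pics; python3 - <<'E'
from cell import env
import cv2,json
for n in("side","top"):
    cv2.imwrite(f"pics/{n}0.png",env.grab_frame(n)[:,:,::-1]); c=env.calibration(n); print(n,c)
s=env.sense();print(s["tcp_pos"],s["ee_rot"],s["clock"],s["ft_force"])
E
```

```text
side {'fx': 480.966673863865, 'fy': 480.966673863865, 'cx': 326.3421211603575, 'cy': 244.117488273873, 'view': array([[ 0.87017972, -0.4927201 , -0.0037612 , -0.4940058 ],
       [-0.25418879, -0.44235062, -0.86006627,  0.20899154],
       [ 0.42210817,  0.74936829, -0.51016847,  0.97832071],
       [ 0.        ,  0.        ,  0.        ,  1.        ]])}
top {'fx': 473.0638089126778, 'fy': 473.0638089126778, 'cx': 316.053491715247, 'cy': 242.04581323479638, 'view': array([[-0.0057397 , -0.99996179,  0.00659419, -0.06712024],
       [-0.99446138,  0.00501582, -0.10498293,  0.54098858],
       [ 0.10494584, -0.00716024, -0.99445216,  1.47921248],
       [ 0.        ,  0.        ,  0.        ,  1.        ]])}
[0.24450278 0.51989428 0.23049839] [-3.09296813e-04  2.18116979e-01  9.75922328e-01 -7.05224549e-04] 0.1 [ 0.01677974 -0.17186751 -0.80446972]
```

View pics/side0.png

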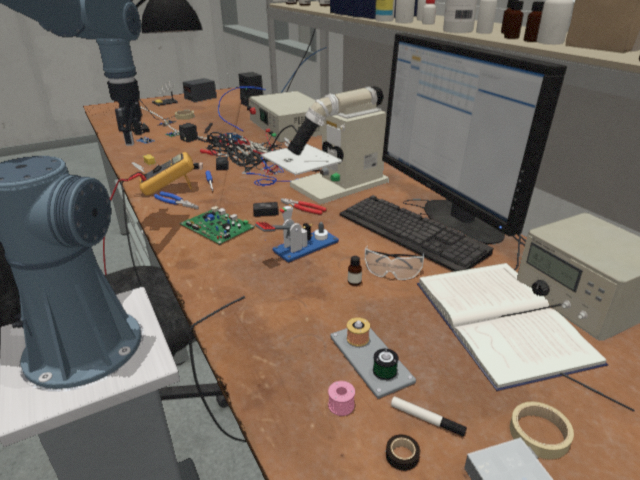

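View pics/top0.png

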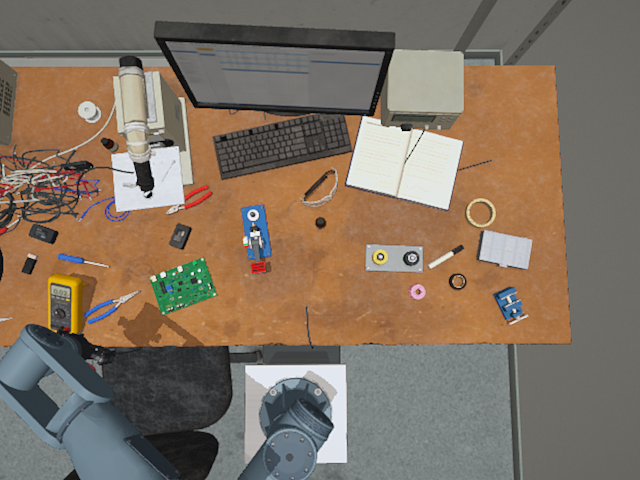

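Candidates: the copper/yellow ring in top (379,257) / side (358,332) is the copper coil on the stand. The dark green one in top (411,258) / side (385,363) and the pink one in top (418,292) / side (341,398) are look-alikes. I'll enlarge the view to confirm and to take measurements.

```bash
python3 - <<'E'
import cv2,numpy as np
s=cv2.imread("pics/side0.png");t=cv2.imread("pics/top0.png")
def c(im,x,y,w,h,k): return cv2.resize(im[y:y+h,x:x+w],(w*k,h*k),interpolation=cv2.INTER_CUBIC)
a=np.hstack([c(t,355,230,80,60,5),c(s,320,305,80,60,5)])
b=np.hstack([c(t,225,200,80,60,5),c(s,265,200,80,60,5)])
cv2.imwrite("pics/crop1.png",np.vstack([a,b]))
E
```

```text
(no output)
```

View pics/crop1.png

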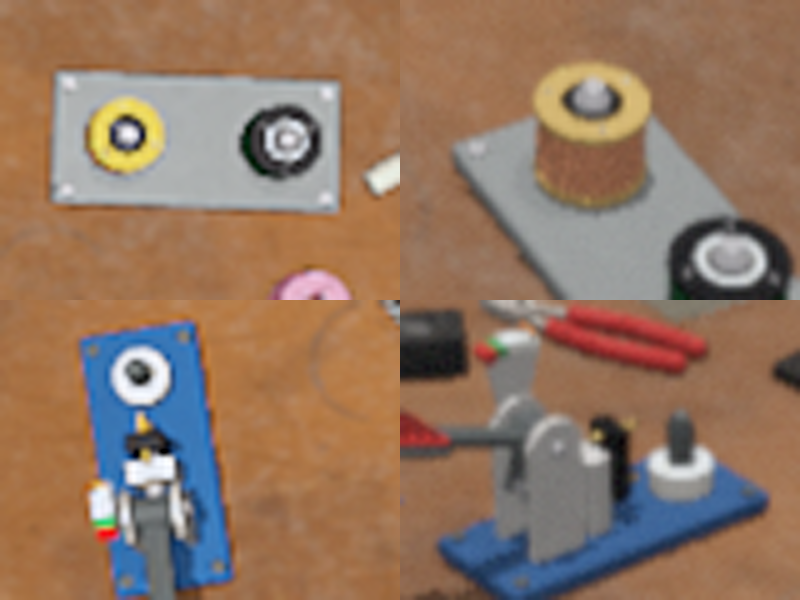

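The crop confirms it: the coil with brass rings and copper winding, top (380.0,256.4) / side (358.0,325.2), is the target. The neighbour has black rings, and the pink one lies off the stand. The nest is at top (252.8,214.6) / side (320.8,231), with the lever running to image-bottom in the top view.

```bash
cat > h.py <<'E'
from cell import env
import cv2,numpy as np
def onplane(n,u,v,z):
    c=env.calibration(n);R=c["view"][:3,:3];t=c["view"][:3,3]
    d=R.T@np.array([(u-c["cx"])/c["fx"],(v-c["cy"])/c["fy"],1]);o=-R.T@t
    return (o+d*(z-o[2])/d[2])[:2]
def proj(n,p):
    c=env.calibration(n);q=c["view"][:3,:3]@np.array(p)+c["view"][:3,3]
    return np.array([c["fx"]*q[0]/q[2]+c["cx"],c["fy"]*q[1]/q[2]+c["cy"]])
E
python3 - <<'E'
from h import *
np.set_printoptions(precision=4,suppress=True)
print("coil",onplane("top",380,256.4,.05),onplane("side",358,325.2,.05))
print("nest",onplane("top",252.8,214.6,.028),onplane("side",320.8,231,.028))
print("posttip",onplane("top",252.6,214,.057),onplane("side",320.8,222.8,.057))
k=lambda x,y:((x+.5)/5-.5)
def rig(px,x0,y0,z,M):
    W=np.array([onplane("top",x0+k(a,0),y0+k(b,0),z) for a,b in px]);M=np.array(M)
    A,B=M-M.mean(0),W-W.mean(0);th=np.arctan2((A[:,0]*B[:,1]-A[:,1]*B[:,0]).sum(),(A*B).sum())
    R=np.array([[np.cos(th),-np.sin(th)],[np.sin(th),np.cos(th)]]);o=W.mean(0)-R@M.mean(0)
    print(th,o,"res",np.abs(M@R.T+o-W).max());return th,o,R
th,o,R=rig([(82,40),(192,23),(232,278),(115,297)],225,200,.013,[(.034,.038),(.034,-.038),(-.138,-.038),(-.138,.038)])
print("pad",o+R@[-.18,0])
th,o,R=rig([(55,73),(340,82),(340,212),(52,204)],355,230,.012,[(.0425,.0925),(.0425,-.0925),(-.0425,-.0925),(-.0425,.0925)])
print("mandrel",o+R@[0,.05],o+R@[0,-.05])
s=env.sense();q=s["ee_rot"]
from scipy.spatial.transform import Rotation as Ro
print(Ro.from_quat(np.roll(q,-1)).as_matrix(), s["joint_positions"])
E
```

```text
coil [ 0.4921 -0.2701] [ 0.4876 -0.2696]
nest [0.6302 0.1322] [0.6288 0.1389]
posttip [0.6273 0.1292] [0.6261 0.1335]
0.1488157237058981 [0.6294 0.1323] res 0.002321191686228019
pad [0.4514 0.1056]
-0.03489682772363035 [ 0.4892 -0.3203] res 0.000604668996365243
mandrel [ 0.4909 -0.2704] [ 0.4874 -0.3703]
[[-0.9048  0.4257 -0.0009]
 [ 0.4257  0.9048 -0.0012]
 [ 0.0003 -0.0015 -1.    ]] [ 0.9247  0.1815  1.6079 -0.      1.3538 -0.2063]
```

```bash
T="[-220,-240,0]"; python3 -m handwheel '{"translation":[[-220,-240,0],[-220,-240,0],[-220,-240,0],[-220,-240,0],[-220,-240,0],[-220,-240,0],[-220,-240,0],[-220,-240,0]],"twist":[[0,0,0],[0,0,0],[0,0,0],[0,0,0],[0,0,0],[0,0,0],[0,0,0],[0,0,0]],"grip":[-1,-1,-1,-1,-1,-1,-1,-1]}' 40
python3 -m handwheel '{"translation":[[-220,-240,0],[-220,-240,0],[-220,-240,0],[-220,-240,0],[-220,-240,0],[-220,-240,0],[-220,-240,0],[-220,-240,0]],"twist":[[0,0,0],[0,0,0],[0,0,0],[0,0,0],[0,0,0],[0,0,0],[0,0,0],[0,0,0]],"grip":[-1,-1,-1,-1,-1,-1,-1,-1]}'
```

```text
clock: 0.77
tcp_pos: [0.3416, 0.2071, 0.2311]
ee_rot: [0.0, 0.218, 0.976, -0.0]
ft_force: [1.3, 0.1, 0.4]
gripper_width: 0.0855
gripper_force: 0.0
clock: 1.43
tcp_pos: [0.4387, -0.1043, 0.2312]
ee_rot: [0.0, 0.219, 0.976, -0.0]
ft_force: [0.8, 0.4, 1.2]
gripper_width: 0.0857
gripper_force: 0.0
```

```bash
python3 -m handwheel '{"translation":[[-119,-130,60],[-119,-130,60],[-119,-130,60],[-119,-130,60],[-119,-130,60],[-119,-130,60],[-119,-130,60],[-119,-130,60]],"twist":[[0,0,-0.588],[0,0,-0.588],[0,0,-0.588],[0,0,-0.588],[0,0,-0.588],[0,0,-0.588],[0,0,-0.588],[0,0,-0.588]],"grip":[-1,-1,-1,-1,-1,-1,-1,-1]}'
```

```text
clock: 2.1
tcp_pos: [0.4905, -0.2688, 0.171]
ee_rot: [-0.0, -0.073, 0.997, 0.001]
ft_force: [0.3, 0.8, 0.1]
gripper_width: 0.0856
gripper_force: 0.0
```

```bash
python3 -m handwheel '{"translation":[[0,0,40],[0,0,80],[0,0,85],[0,0,85],[0,0,85]],"twist":[[0,0,0],[0,0,0],[0,0,0],[0,0,0],[0,0,0]],"grip":[-1,-1,-1,-1,-1]}'
python3 - <<'E'
from h import *
o=[]
for n,x,y in(("top",340,225),("side",320,260)):
    im=env.grab_frame(n)[:,:,::-1]; cv2.imwrite(f"pics/{n}1.png",im)
    o.append(cv2.resize(im[y:y+120,x:x+80] if n=="side" else im[y-30:y+90,x:x+80],None,fx=5,fy=5,interpolation=cv2.INTER_CUBIC))
cv2.imwrite("pics/crop2.png",np.hstack(o))
E
```

```text
clock: 2.52
tcp_pos: [0.4916, -0.2693, 0.0879]
ee_rot: [0.0, -0.074, 0.997, -0.0]
ft_force: [0.4, 0.6, 1.1]
gripper_width: 0.0856
gripper_force: 0.0
```

View pics/crop2.png

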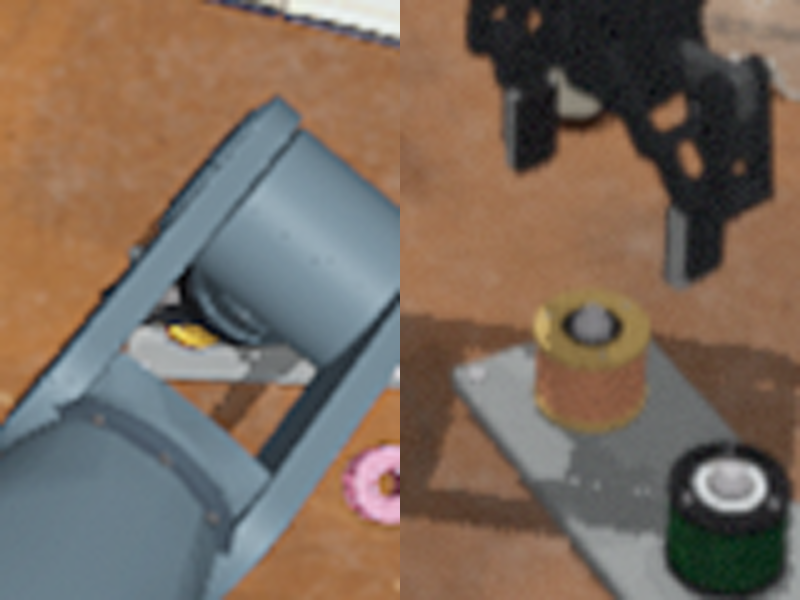

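```bash
python3 - <<'E'
from h import *
for z in(.095,.101,.105):print(proj("side",(.4916,-.2693,z)))
print(proj("side",(.491,-.270,.05)),proj("side",(.4878,-.2696,.05)))
for s in(1,-1): print(proj("side",np.array((.4916,-.2693,.101))+s*.048*np.array((-.148,.989,0))))
E
```

```text
[360.32733794 306.55498587]
[360.42725785 304.09829489]
[360.49423636 302.4515209 ]
[359.53629966 324.77738041] [358.07375901 325.18596898]
[344.5387512  292.50814493]
[377.46602827 316.52752495]
```

```bash
python3 -m handwheel '{"translation":[[1.5,0,25],[1.5,0,50],[1.5,0,70],[1.5,0,70],[1.5,0,70]],"twist":[[0,0,0],[0,0,0],[0,0,0],[0,0,0],[0,0,0]],"grip":[-1,-1,-1,-1,-1]}'
python3 -m handwheel '{"translation":[[0,0,0],[0,0,0],[0,0,0],[0,0,0],[0,0,0],[0,0,0],[0,0,0],[0,0,0]],"twist":[[0,0,0],[0,0,0],[0,0,0],[0,0,0],[0,0,0],[0,0,0],[0,0,0],[0,0,0]],"grip":[-0.3,-0.1,0,0.1,0.3,0.5,0.7,1]}' 40
python3 -m handwheel '{"translation":[[0,0,0],[0,0,0],[0,0,0],[0,0,0]],"twist":[[0,0,0],[0,0,0],[0,0,0],[0,0,0]],"grip":[1,1,1,1]}' 40
```

```text
clock: 3.03
tcp_pos: [0.4899, -0.2702, 0.0174]
ee_rot: [0.0, -0.074, 0.997, -0.0]
ft_force: [1.0, -0.2, 0.3]
gripper_width: 0.0855
gripper_force: 0.0
clock: 3.7
tcp_pos: [0.4903, -0.27, 0.0182]
ee_rot: [0.001, -0.074, 0.997, -0.0]
ft_force: [-2.5, 3.4, 9.0]
gripper_width: 0.0453
gripper_force: 40.1
clock: 4.03
tcp_pos: [0.4903, -0.27, 0.0182]
ee_rot: [0.001, -0.074, 0.997, -0.0]
ft_force: [-1.9, 3.1, 8.1]
gripper_width: 0.0459
gripper_force: 40.1
```

```bash
python3 -m handwheel '{"translation":[[0,0,-10],[0,0,-25],[0,0,-45],[0,0,-70],[0,0,-100],[0,0,-130],[0,0,-140],[0,0,-140]],"twist":[[0,0,0],[0,0,0],[0,0,0],[0,0,0],[0,0,0],[0,0,0],[0,0,0],[0,0,0]],"grip":[1,1,1,1,1,1,1,1]}'
python3 - <<'E'
from h import *
env.sense()
print(env.sense()["tcp_pos"])
R=np.array([[-.989,-.147],[-.147,.989]]) # cols x_tool,y_tool
print(R.T@(np.array([.629,.132])-env.sense()["tcp_pos"][:2]))
E
```

```text
clock: 4.7
tcp_pos: [0.4913, -0.2715, 0.1605]
ee_rot: [0.003, -0.074, 0.997, -0.003]
ft_force: [-0.3, 0.6, -1.5]
gripper_width: 0.0455
gripper_force: 41.4
[ 0.49131504 -0.27149573  0.16046229]
[-0.1954843   0.37881759]
```

```bash
python3 -m handwheel '{"translation":[[-10,20,0],[-25,50,0],[-42,83,0],[-60,117,0],[-77,150,0],[-92,180,0],[-100,195,0],[-100,195,0]],"twist":[[0,0,0],[0,0,0],[0,0,0],[0,0,0],[0,0,0],[0,0,0],[0,0,0],[0,0,0]],"grip":[1,1,1,1,1,1,1,1]}'
python3 -m handwheel '{"translation":[[-10,20,0],[-25,49,0],[-42,80,0],[-60,115,0],[-77,150,0],[-90,173,0],[-95,184,0],[-95,184,0]],"twist":[[0,0,0],[0,0,0],[0,0,0],[0,0,0],[0,0,0],[0,0,0],[0,0,0],[0,0,0]],"grip":[1,1,1,1,1,1,1,1]}'
```

```text
clock: 5.37
tcp_pos: [0.559, -0.0582, 0.1542]
ee_rot: [-0.001, -0.076, 0.997, 0.001]
ft_force: [0.2, 0.7, -2.1]
gripper_width: 0.0453
gripper_force: 41.4
clock: 6.03
tcp_pos: [0.6258, 0.1356, 0.1545]
ee_rot: [-0.001, -0.075, 0.997, 0.0]
ft_force: [-0.8, -0.7, -1.6]
gripper_width: 0.0453
gripper_force: 41.5
```

```bash
python3 -m handwheel '{"translation":[[0,0,20],[0,0,40],[0,0,60],[0,0,70],[0,0,70],[0,0,70]],"twist":[[0,0,0],[0,0,0],[0,0,0],[0,0,0],[0,0,0],[0,0,0]],"grip":[1,1,1,1,1,1]}'
python3 - <<'E'
from h import *
o=[]
for n,x,y in(("top",225,180),("side",280,160)):
    im=env.grab_frame(n)[:,:,::-1]; cv2.imwrite(f"pics/{n}2.png",im)
    o.append(cv2.resize(im[y:y+100,x:x+65],None,fx=6,fy=6,interpolation=cv2.INTER_CUBIC))
cv2.imwrite("pics/crop3.png",np.hstack(o))
s=env.sense();print(s["tcp_pos"],s["ee_rot"],s["clock"],s["ft_force"])
E
```

```text
clock: 6.53
tcp_pos: [0.6258, 0.1325, 0.0856]
ee_rot: [-0.001, -0.073, 0.997, -0.0]
ft_force: [0.6, 0.7, -0.7]
gripper_width: 0.0457
gripper_force: 41.5
[0.62723424 0.13308807 0.08758404] [ 9.29633593e-04 -7.36638192e-02  9.97282689e-01 -1.23855420e-04] 6.6333 [-0.20619737 -0.03635029 -0.71288327]
```

View pics/crop3.png

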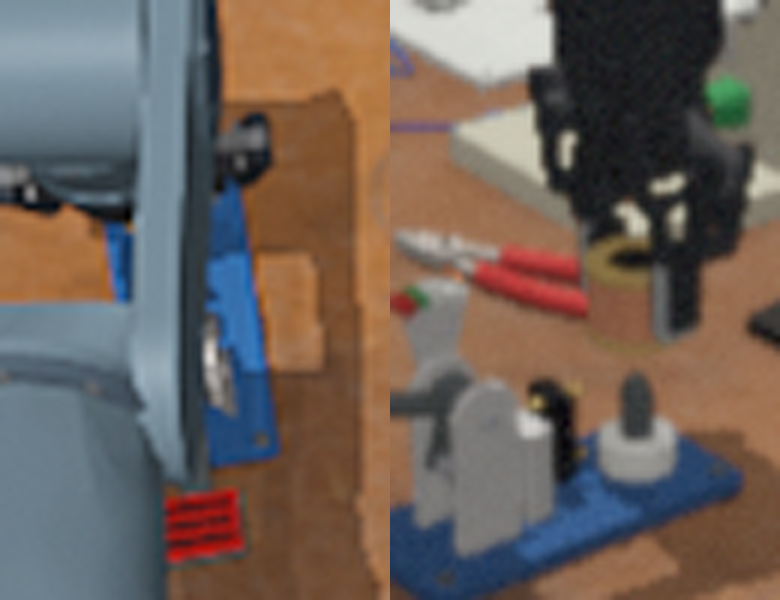

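The side crop shows the coil hanging upright, with its bore at about (320,202) in side pixels and the post tip at (320.7,221.6). The arm hides the nest in the top view. I'll refine the post and coil positions numerically from the first top picture.

```bash
python3 - <<'E'
from h import *
np.set_printoptions(precision=4,suppress=True)
t=cv2.imread("pics/top0.png");s=cv2.imread("pics/side0.png");s2=cv2.imread("pics/side2.png")
def cen(im,x,y,w,h,f):
    p=im[y:y+h,x:x+w].astype(int);m=f(p).astype(np.uint8)
    n,l,st,c=cv2.connectedComponentsWithStats(m);k=1+st[1:,4].argmax()
    q=cv2.findContours((l==k).astype(np.uint8),0,2)[0][0];(e,ax,_)=cv2.fitEllipse(q)
    return np.array(e)+[x,y],ax,st[k],
white=lambda p:(p.min(2)>150)
yel=lambda p:(p[:,:,2]-p[:,:,0]>90)&(p[:,:,1]>130)
dark=lambda p:p.max(2)<110
for nm,a in(("nest top",(t,240,203,26,24,white)),("post top",(t,246,206,14,16,dark)),("coil top",(t,366,242,30,30,yel)),("nest side",(s,308,222,26,22,white))):
    r=cen(*a);print(nm,r)
    n="top" if "top" in nm else "side";z={"nest":.028,"post":.056,"coil":.05}[nm[:4]]
    print(onplane(n,*r[0],z))
# side2 predicted
for p in [(.627,.133,.1196),(.627,.133,.0836),(.6295,.132,.058),(.6295,.132,.028)]:print(p,proj("side",p))
print(t[208:222,244:262].max(2)); 
E
```

```text
nest top (array([252.7661, 214.9246]), (11.00352668762207, 11.438549041748047), array([ 7,  6, 12, 12, 88], dtype=int32))
[0.6291 0.1323]
post top (array([252.3743, 214.0903]), (3.2985928058624268, 4.1653361320495605), array([ 5,  6,  4,  5, 11], dtype=int32))
[0.6272 0.13  ]
coil top (array([379.5626, 256.6236]), (13.452047348022461, 13.803426742553711), array([  7,   8,  15,  14, 118], dtype=int32))
[ 0.4914 -0.2687]
nest side (array([320.9314, 232.2957]), (7.556753635406494, 12.17313289642334), array([ 7,  7, 13,  8, 65], dtype=int32))
[0.6256 0.1323]
(0.627, 0.133, 0.1196) [320.9439 202.056 ]
(0.627, 0.133, 0.0836) [321.0702 214.1055]
(0.6295, 0.132, 0.058) [322.1363 222.4033]
(0.6295, 0.132, 0.028) [322.2255 231.9935]
[[183 191 184 183 182 182 180 176 177 177 178 180 181 181 183 186 174 159]
 [148 179 182 181 179 178 184 194 203 209 203 188 176 179 182 183 185 186]
 [143 176 181 180 176 191 222 237 242 246 239 228 202 176 180 182 183 182]
 [166 181 178 176 191 229 241 224 218 231 246 252 239 194 161 183 182 183]
 [183 180 176 176 218 241 203 116  82 141 205 240 253 227 174 182 182 182]
 [181 179 176 195 236 225 131 127 123  80 107 199 242 246 212 164 184 183]
 [182 179 174 208 245 223 124 116 117  84  66 167 225 253 216 138 186 184]
 [182 178 173 206 243 241 187  68  62  42  26 178 240 252 217 138 186 184]
 [180 177 174 202 238 252 232 142  46  46 127 222 253 248 208 139 186 184]
 [181 178 176 186 227 250 243 224 207 208 223 242 251 234 170 142 187 183]
 [181 179 178 175 199 237 250 250 252 252 250 251 245 203 126 166 185 182]
 [182 178 177 177 168 196 232 244 250 250 249 236 195 147 161 187 184 182]
 [182 177 178 178 175 169 184 209 217 215 216 183 113 155 181 184 184 183]
 [184 177 178 179 180 180 172 159 143 126 136 150 168 180 183 183 182 182]]
```

Within about 1 mm the coil is over the post in side u. Its TCP (0.627,0.133) matches the nest at about (0.628,0.132), so I'll lower it and watch the force.

```bash
python3 -m handwheel '{"translation":[[0,0,8],[0,0,16],[0,0,22],[0,0,25],[0,0,27],[0,0,29],[0,0,29],[0,0,29]],"twist":[[0,0,0],[0,0,0],[0,0,0],[0,0,0],[0,0,0],[0,0,0],[0,0,0],[0,0,0]],"grip":[1,1,1,1,1,1,1,1]}' 30
python3 -m handwheel '{"translation":[[0,0,1],[0,0,2],[0,0,3],[0,0,4],[0,0,5],[0,0,6],[0,0,6],[0,0,6]],"twist":[[0,0,0],[0,0,0],[0,0,0],[0,0,0],[0,0,0],[0,0,0],[0,0,0],[0,0,0]],"grip":[1,1,1,1,1,1,1,1]}'
```

```text
clock: 7.3
tcp_pos: [0.6264, 0.1338, 0.0573]
ee_rot: [0.0, -0.074, 0.997, -0.0]
ft_force: [0.3, 0.3, -1.2]
gripper_width: 0.0456
gripper_force: 41.5
clock: 7.97
tcp_pos: [0.6266, 0.1339, 0.0513]
ee_rot: [0.0, -0.074, 0.997, 0.0]
ft_force: [2.6, 0.5, -1.1]
gripper_width: 0.0458
gripper_force: 41.5
```

```bash
python3 -m handwheel '{"translation":[[-1,0,1],[-1,0,2],[-1,0,4],[-1,0,6],[-1,0,8],[-1,0,8],[-1,0,8],[-1,0,8]],"twist":[[0,0,0],[0,0,0],[0,0,0],[0,0,0],[0,0,0],[0,0,0],[0,0,0],[0,0,0]],"grip":[1,1,1,1,1,1,1,1]}'
```

```text
clock: 8.63
tcp_pos: [0.6272, 0.1339, 0.0432]
ee_rot: [-0.0, -0.074, 0.997, -0.0]
ft_force: [0.5, 0.7, -1.0]
gripper_width: 0.0453
gripper_force: 41.5
```

Sliding freely, with no binding. Next, the last 11 mm or so.

```bash
python3 -m handwheel '{"translation":[[-0.3,0,2],[-0.3,0,4],[-0.3,0,6],[-0.3,0,8],[-0.3,0,9],[-0.3,0,9],[-0.3,0,9],[-0.3,0,9]],"twist":[[0,0,0],[0,0,0],[0,0,0],[0,0,0],[0,0,0],[0,0,0],[0,0,0],[0,0,0]],"grip":[1,1,1,1,1,1,1,1]}'
python3 -m handwheel '{"translation":[[0,0,0.5],[0,0,1],[0,0,1.5],[0,0,2],[0,0,2],[0,0,2]],"twist":[[0,0,0],[0,0,0],[0,0,0],[0,0,0],[0,0,0],[0,0,0]],"grip":[1,1,1,1,1,1]}'
```

```text
clock: 9.3
tcp_pos: [0.6277, 0.134, 0.0343]
ee_rot: [0.0, -0.074, 0.997, -0.0]
ft_force: [-0.8, 0.0, -0.9]
gripper_width: 0.0454
gripper_force: 41.5
clock: 9.8
tcp_pos: [0.6276, 0.134, 0.0323]
ee_rot: [0.0, -0.074, 0.997, 0.0]
ft_force: [0.3, -0.0, -1.2]
gripper_width: 0.0452
gripper_force: 41.5
```

```bash
python3 -m handwheel '{"translation":[[0,0,0.4],[0,0,0.8],[0,0,1.2],[0,0,1.2]],"twist":[[0,0,0],[0,0,0],[0,0,0],[0,0,0]],"grip":[1,1,1,1]}'
python3 -m handwheel '{"translation":[[0,0,0.4],[0,0,0.8],[0,0,1.2],[0,0,1.2]],"twist":[[0,0,0],[0,0,0],[0,0,0],[0,0,0]],"grip":[1,1,1,1]}'
```

```text
clock: 10.13
tcp_pos: [0.6277, 0.134, 0.0322]
ee_rot: [0.0, -0.074, 0.997, -0.0]
ft_force: [-4.9, -0.6, 7.8]
gripper_width: 0.0457
gripper_force: 42.2
clock: 10.47
tcp_pos: [0.6277, 0.134, 0.0322]
ee_rot: [0.0, -0.074, 0.997, -0.0]
ft_force: [-8.1, -0.5, 15.6]
gripper_width: 0.0453
gripper_force: 43.0
```

Seated: z stopped at 0.0322 and the force rose. I'll relieve the push, open and retreat straight up.

```bash
python3 -m handwheel '{"translation":[[0,0,-1.2],[0,0,-2.2],[0,0,-2.2],[0,0,-2.2],[0,0,-2.2],[0,0,-2.2],[0,0,-2.2],[0,0,-2.2]],"twist":[[0,0,0],[0,0,0],[0,0,0],[0,0,0],[0,0,0],[0,0,0],[0,0,0],[0,0,0]],"grip":[1,1,-0.2,-0.5,-1,-1,-1,-1]}' 20
python3 -m handwheel '{"translation":[[0,0,0],[0,0,0],[0,0,-15],[0,0,-40],[0,0,-75],[0,0,-110],[0,0,-140],[0,0,-140]],"twist":[[0,0,0],[0,0,0],[0,0,0],[0,0,0],[0,0,0],[0,0,0],[0,0,0],[0,0,0]],"grip":[-1,-1,-1,-1,-1,-1,-1,-1]}'
python3 - <<'E'
from h import *
im=env.grab_frame("side")[:,:,::-1]
cv2.imwrite("pics/crop4.png",cv2.resize(im[180:280,240:360],None,fx=6,fy=6,interpolation=cv2.INTER_CUBIC))
s=env.sense();p=s["tcp_pos"];print(p,s["ee_rot"],s["clock"],s["ft_force"])
R=np.array([[-.989,-.147],[-.147,.989]])
nest=np.array([.6277,.134]);th=.149
for d in(-.18,):
  pad=nest+d*np.array([np.cos(th),np.sin(th)]);print(pad,R.T@(pad-p[:2]))
E
```

```text
clock: 11.13
tcp_pos: [0.6276, 0.134, 0.032]
ee_rot: [-0.0, -0.074, 0.997, 0.0]
ft_force: [-0.6, 0.6, -0.1]
gripper_width: 0.0854
gripper_force: 0.0
clock: 11.8
tcp_pos: [0.6321, 0.1343, 0.1818]
ee_rot: [0.007, -0.074, 0.997, -0.0]
ft_force: [1.0, 0.5, 1.1]
gripper_width: 0.0854
gripper_force: 0.0
[0.63071309 0.13415962 0.17848603] [ 5.00563743e-03 -7.41318385e-02  9.97235858e-01 -2.39054905e-04] 11.85 [0.13883883 0.05292957 0.17256052]
[0.4496944  0.10727913] [1.82978925e-01 2.49451133e-05]
```

View pics/crop4.png

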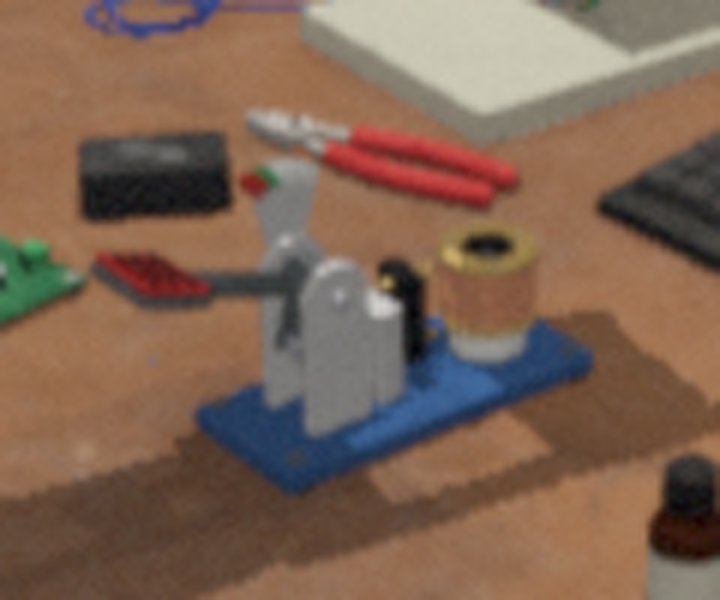

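The picture shows the coil sitting upright on the white nest, with its ring at crop (490,245), and the lever at rest. Next I'll shut the gripper, go above the red paddle and come down to just over it.

```bash
python3 -m handwheel '{"translation":[[20,0,0],[50,0,0],[85,0,0],[120,0,0],[150,0,0],[172,0,0],[181,0,0],[181,0,0]],"twist":[[0,0,0],[0,0,0],[0,0,0],[0,0,0],[0,0,0],[0,0,0],[0,0,0],[0,0,0]],"grip":[1,1,1,1,1,1,1,1]}' 20
python3 -m handwheel '{"translation":[[0,0,10],[0,0,25],[0,0,40],[0,0,50],[0,0,53],[0,0,53],[0,0,53],[0,0,53]],"twist":[[0,0,0],[0,0,0],[0,0,0],[0,0,0],[0,0,0],[0,0,0],[0,0,0],[0,0,0]],"grip":[1,1,1,1,1,1,1,1]}'
python3 - <<'E'
from h import *
im=env.grab_frame("side")[:,:,::-1]
cv2.imwrite("pics/crop5.png",cv2.resize(im[170:270,230:350],None,fx=6,fy=6,interpolation=cv2.INTER_CUBIC))
s=env.sense();print(s["tcp_pos"],s["ee_rot"],s["clock"],s["ft_force"],s["joint_positions"])
E
```

```text
clock: 12.52
tcp_pos: [0.4468, 0.1072, 0.1719]
ee_rot: [-0.0, -0.074, 0.997, 0.0]
ft_force: [0.3, -1.0, 0.4]
gripper_width: 0.0002
gripper_force: 0.0
clock: 13.18
tcp_pos: [0.4494, 0.1072, 0.1197]
ee_rot: [0.001, -0.074, 0.997, -0.0]
ft_force: [0.2, -0.2, -0.2]
gripper_width: -0.0002
gripper_force: 0.0
[0.44941036 0.10723208 0.1198279 ] [ 7.38265956e-04 -7.40380166e-02  9.97255143e-01 -8.01028683e-05] 13.2333 [ 0.51504971 -0.96243896 -0.03761483] [-2.35725913e-02  6.46483143e-02  1.98263508e+00 -1.73954996e-05
  1.09282414e+00 -1.74257262e+00]
```

View pics/crop5.png

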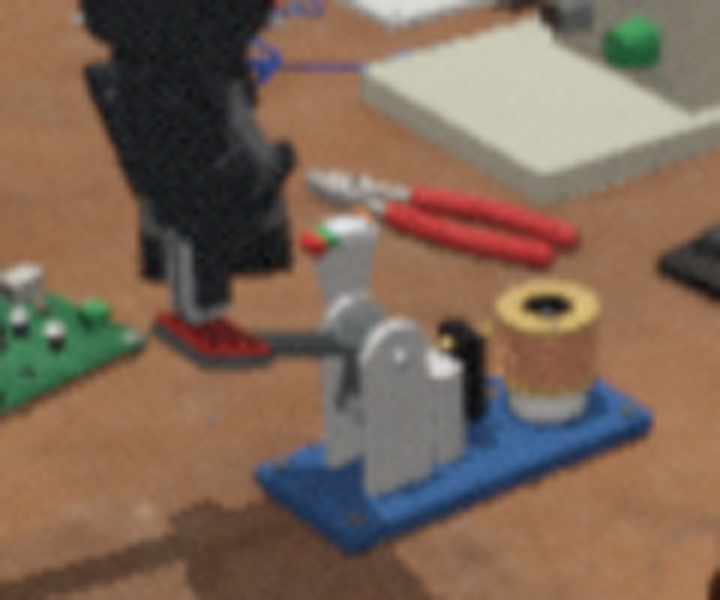

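The closed fingers stand over the middle of the paddle. Pressing in small steps and watching the force.

```bash
python3 -m handwheel '{"translation":[[0,0,8],[0,0,14],[0,0,19],[0,0,24],[0,0,28],[0,0,31],[0,0,33],[0,0,33]],"twist":[[0,0,0],[0,0,0],[0,0,0],[0,0,0],[0,0,0],[0,0,0],[0,0,0],[0,0,0]],"grip":[1,1,1,1,1,1,1,1]}'
python3 -m handwheel '{"translation":[[0,0,2],[0,0,4],[0,0,6],[0,0,8],[0,0,9],[0,0,9],[0,0,9],[0,0,9]],"twist":[[0,0,0],[0,0,0],[0,0,0],[0,0,0],[0,0,0],[0,0,0],[0,0,0],[0,0,0]],"grip":[1,1,1,1,1,1,1,1]}'
```

```text
clock: 13.9
tcp_pos: [0.4482, 0.1072, 0.0856]
ee_rot: [-0.001, -0.074, 0.997, 0.0]
ft_force: [-1.7, -0.1, 2.3]
gripper_width: -0.0001
gripper_force: 1.4
clock: 14.57
tcp_pos: [0.4485, 0.1072, 0.0772]
ee_rot: [-0.0, -0.074, 0.997, -0.0]
ft_force: [-3.9, -0.5, 4.8]
gripper_width: 0.0001
gripper_force: 3.3
```

```bash
python3 -m handwheel '{"translation":[[0,0,1],[0,0,2],[0,0,3],[0,0,4],[0,0,4.7],[0,0,4.7],[0,0,4.7],[0,0,4.7]],"twist":[[0,0,0],[0,0,0],[0,0,0],[0,0,0],[0,0,0],[0,0,0],[0,0,0],[0,0,0]],"grip":[1,1,1,1,1,1,1,1]}'
python3 - <<'E'
from h import *
im=env.grab_frame("side")[:,:,::-1]
cv2.imwrite("pics/crop6.png",cv2.resize(im[185:260,260:350],None,fx=8,fy=8,interpolation=cv2.INTER_CUBIC))
E
```

```text
clock: 15.23
tcp_pos: [0.4486, 0.1072, 0.0727]
ee_rot: [-0.0, -0.074, 0.997, -0.0]
ft_force: [-3.7, 0.2, 7.5]
gripper_width: -0.0004
gripper_force: 4.3
```

View pics/crop6.png

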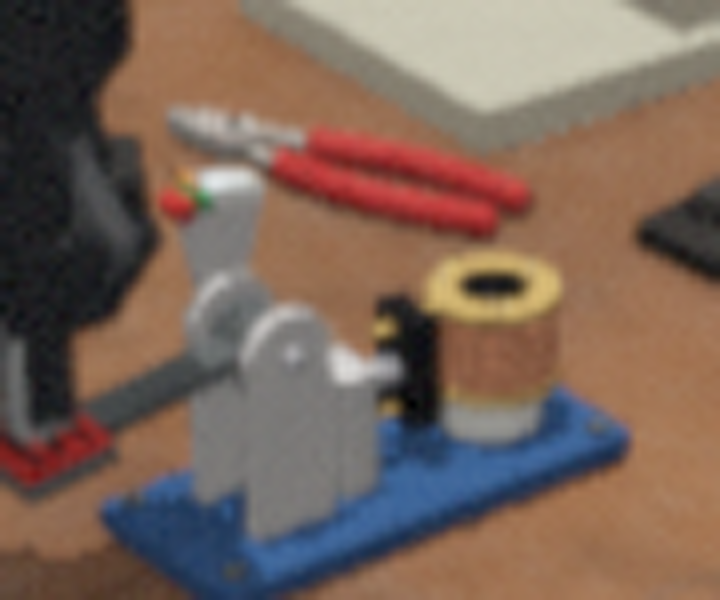

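The orange needle at crop (187,182) lies over the green band at (195,193), the head's pins are against the coil, and the force is 7.5 N, which is mid-band. Holding for 3 s and handing in.

```bash
for i in 1 2 3 4 5; do python3 -m handwheel '{"translation":[[0,0,0],[0,0,0],[0,0,0],[0,0,0],[0,0,0],[0,0,0],[0,0,0],[0,0,0]],"twist":[[0,0,0],[0,0,0],[0,0,0],[0,0,0],[0,0,0],[0,0,0],[0,0,0],[0,0,0]],"grip":[1,1,1,1,1,1,1,1]}' | grep -E "clock|tcp|ft"; done
python3 -c "
from cell import env
print(env.hand_in())"
```

```text
clock: 15.95
tcp_pos: [0.4486, 0.1072, 0.0727]
ft_force: [-3.7, -0.3, 7.0]
clock: 16.62
tcp_pos: [0.4486, 0.1072, 0.0727]
ft_force: [-3.2, 0.1, 8.9]
clock: 17.28
tcp_pos: [0.4486, 0.1072, 0.0727]
ft_force: [-4.4, -0.2, 8.8]
clock: 17.95
tcp_pos: [0.4486, 0.1072, 0.0727]
ft_force: [-5.5, 0.3, 8.4]
clock: 18.62
tcp_pos: [0.4486, 0.1072, 0.0727]
ft_force: [-4.1, -0.6, 8.3]
the job is handed in; nothing more can be done
None
```

I seated the copper coil on the nest and let go of it, then held the lever in the green band at about 7–9 N for over 3 s and handed the job in at 18.6 s with the arm still holding it; the hand-in returned no verdict.

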